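Crib up the curing rack and set the lamp globes in its rings

TASK

The freshly glued lamp globes have to cure upright, with air underneath. On the cork pad build a crib of slats in two crosswise layers: the two long slats lying on the pad parallel to its long sides, one near each long side, then the two short slats across both of them, one near each end; lay the rack centred on top, lengthwise over the pad with its rings up, resting on both short slats. Then set every lamp globe on the table upright and level in a ring of the rack, one to a ring, let go of everything, and leave the other things on the bench alone.

Things in the scene. Friction and masses are not known exactly. Their poses are not given: they have to be found in the camera images.
- pad: Thin brown cork pad, 140 x 190 x 5 mm, fixed to the table. Origin: centre of its underside (its top is 5 mm higher); its y axis runs along its 190 mm long sides, z up.
- rack: Loose curing rack, 0.4 kg: flat bar 56 x 230 x 10 mm with three ring collars on top, 75 mm apart in a row, the middle one at the bar's centre; each 48 mm outside, 36 mm inside, its top 22 mm above the underside. Origin: centre of the underside; y along the 230 mm, z up. Can be gripped across its 56 mm width at the middle, by its long edges beside the collar.
- long_a: One of the two long wooden slats, alike: 170 x 24 x 18 mm, 50 g, loose. Origin: centre of its underside; x along its length, z up (18 mm side).
- long_b: One of the two long wooden slats, alike: 170 x 24 x 18 mm, 50 g, loose. Origin: centre of its underside; x along its length, z up (18 mm side).
- short_a: One of the two short wooden slats, alike: 110 x 24 x 18 mm, 50 g, loose. Origin: centre of its underside; x along its length, z up (18 mm side).
- short_b: One of the two short wooden slats, alike: 110 x 24 x 18 mm, 50 g, loose. Origin: centre of its underside; x along its length, z up (18 mm side).
- globe_a: White round lamp globe (one to three alike are present), loose, 0.13 kg: a ball 60 mm across with a metal neck 22 mm across on top; 89 mm high. Grip the bare neck, 58 to 89 mm above the bottom. Origin: centre of the small 18 mm flat at its bottom; z up along the neck. Bottom-heavy: on the table it rights itself, neck up; in a ring friction keeps the tilt it was left at.
- globe_b: White round lamp globe (one to three alike are present), loose, 0.13 kg: a ball 60 mm across with a metal neck 22 mm across on top; 89 mm high. Grip the bare neck, 58 to 89 mm above the bottom. Origin: centre of the small 18 mm flat at its bottom; z up along the neck. Bottom-heavy: on the table it rights itself, neck up; in a ring friction keeps the tilt it was left at.
- globe_c: White round lamp globe (one to three alike are present), loose, 0.13 kg: a ball 60 mm across with a metal neck 22 mm across on top; 89 mm high. Grip the bare neck, 58 to 89 mm above the bottom. Origin: centre of the small 18 mm flat at its bottom; z up along the neck. Bottom-heavy: on the table it rights itself, neck up; in a ring friction keeps the tilt it was left at.
- ring_0 (a point): Ring 0 of the rack: the point on its axis, 17.4 mm above the rack's underside, where the bottom (origin) of a seated upright globe comes to lie (the ball dips about 4.6 mm below the ring's top).
- ring_1 (a point): Ring 1 of the rack: the point on its axis, 17.4 mm above the rack's underside, where the bottom (origin) of a seated upright globe comes to lie (the ball dips about 4.6 mm below the ring's top).
- ring_2 (a point): Ring 2 of the rack: the point on its axis, 17.4 mm above the rack's underside, where the bottom (origin) of a seated upright globe comes to lie (the ball dips about 4.6 mm below the ring's top).
- glue_bottle: Red glue bottle, 36 x 34 x 92 mm, a bystander; origin at its underside.
- marker: Felt marker lying on the table, 18 x 132 x 19 mm, a bystander; origin at its underside's centre.
- lamp_holder_1: Lamp holder with bulb and short lead, 35 x 151 x 33 mm, a bystander; origin at its underside's centre.
- board_05: Small relay board, 27 x 34 x 13 mm, a bystander near the table's front edge; origin at its underside's centre.
There are look-alikes about, which are no part of the job. What is shaped like the globe_b but green or orange is not meant.

How it is judged:
By the outcome, as a careful person would: the job done as asked, in the order asked, and still so for the second after the job is handed in, with the robot touching nothing.
Of globe_a, globe_b, globe_c only 1 to 3 are there at a start; the rules pass over those that are not, and their reading is None.
At some moment in a run one of globe_a, globe_b, globe_c may be knocked a few centimetres aside while the robot is not near it.
Once in a run the grip may slacken for a moment while it holds something.
It also fails if it takes over 208 s, if anything falls off the work surface, if the arm or the gripper's body presses on something with over 40 N, if the wrist force passes 120 N, or if a joint passes its speed limit or range.

ROBOT

A 6-joint arm with a two-finger parallel gripper is mounted at the origin on a cart in front of the work surface, level with it; the furniture and walls round the work are solid. World frame = base frame: x ahead of the robot, y to its left, z up, the work surface at z = 0. Lengths are in m, angles in rad, forces in N, time in s.
With the tool pointing down it reaches from about 0.35 to 0.975 m from the base axis. Payload 4.9 kg.
Tool frame: the origin (TCP) lies on the front face of the gripper's body, between the roots of the fingers; the fingertips stand ctrl.tip_extent ahead of it and the grasp point (between the pads) lies 54 mm ahead of it (ctrl.tip_extent is the distance from the TCP to the fingertips, in m); z points along the fingers, y is the line along which they close (so a half turn about z gives the same grasp; the last joint's range is limited). The gripper opens to 85 mm and grips with 20 to 120 N. Pads are 22 mm wide; open, the fingers measure 114 mm over their backs; the gripper's body (76 mm by 85 mm) begins 54 mm behind the grasp point. The pads swing forward as they close: fully open they stand 13 mm farther back than shut.
Start: joints at [1.086, 0.053, 1.613, -0, 1.476, -0.119], TCP at [0.224, 0.584, 0.304] pointing down, gripper open.
Joint ranges: [-3.01, 3.01], [-1.01, 2.22], [0.06, 2.58], [-1.02, 4.17], [0.09, 2.62], [-3.14, 3.14]. Speed limits (rad/s): [2.57, 2.57, 3.14, 3.14, 3.14, 3.14].

INTERFACE

Orientations are given as a rotation vector (axis times angle).
In Python, from station import ctrl gives the robot as it stands.
- The arm moves only by the tool apply_moves, never from a script. Its argument "rows" is one flat list of numbers, 6 for each row, row after row: the shift along the tool's x, y, z normalised to -1 to 1, where 1 is 0.6 m, then the turn, a rotation vector about the tool's x, y, z normalised to -1 to 1, where 1 is 90 degrees. A call has 1 to 20 rows; each row is the pose to reach, as a shift and turn from the pose commanded when the call began, along the tool's axes at that moment; what a row does not reach only later rows make up. A row lasts 1/10 s, in which the tool goes at most 50 mm and 8.59 degrees, less where a joint would pass 70% of its speed; a pose out of reach is approached as far as the arm can. A call with a number of a shift or a turn outside -1 to 1 is refused whole. A call with a gripper value outside its range is refused whole. "grip" is the opening, from 0 (shut) to 1 (fully open), set as the call begins (left out, the last holds). The fingers move at their own pace and stop on an object; "grip_force" is the grip in N (left out, the last holds). Time passes only in rows, so rows that repeat a pose let the fingers close. It gives the time, the measured TCP pose, the force, the opening and the grip force at its end, in the units of the state.
- ctrl.get_obs(): the state, without advancing time (a new reading comes with each control period).
- ctrl.get_image(name): name is "side" or "top" or "wrist"; returns (picture, depth): 400x640x3 uint8, blue, green, red; 400x640 float32, m along the optical axis (not along the pixel's ray), 0 where there is no reading.
- ctrl.camera_model(name): a dict with "mtx" (3x3 intrinsics, pixels), "R" (3x3) and "t" (3): a world point X has camera coordinates R X + t; the wrist camera has in their place "tool_from_camera" (4x4, takes a point from camera to tool coordinates, whose origin is the TCP and whose axes are the flange's). Camera axes: x right, y down, z forward; pixel columns grow to the right and rows downward; lengths in m; the calibration is good to about 2 mm. The wrist camera is an equidistant fisheye: a pixel r from the principal point sees the ray r / f radians off the axis. A picture is of the moment at which its call begins: read the wrist's pose just before it. camera_model takes no time and is no camera call.
- ctrl.finish_job(): hands the job in; it is judged then, once.
The state is a dict: "t": time; "q": joint angles; "dq": joint speeds; "effort": joint torques, N m; "tool_pos": TCP position; "tool_rot": TCP orientation; "contact_force": force on the tool from outside, world axes, zero at the start; "wrist_torque": the same for the moment, N m; "opening": finger opening in m; "grip_force": force on a finger pad.
Only numpy, scipy, OpenCV 4.12 (cv2) and the standard library are available. Lean on these libraries where they do the work, as an engineer would, in place of code of your own. Each camera call takes 0.05 s, during which the arm holds its last target. There are 200 camera calls.

## Working session

There is one attempt and no reset: what is moved stays moved. The work goes in short steps, Python scripts to look and compute and a tool call to move; the robot and the scene stay as the last step left them, time stands still between calls to the robot, and variables do not carry over. Pictures are saved under pics/ and viewed, at most 14 in all, crops included, and the job is handed in when it is done.

Besides the shell and the picture viewer there is one more tool, called after "Call:" by a JSON object that holds its "fn" and its "kwargs", one argument or row to a line. apply_moves: Moves the arm, as the interface text tells. Its arguments: {"type":"object","properties":{"rows":{"type":"array","items":{"type":"number"}},"grip":{"type":"number"},"grip_force":{"type":"number"}},"required":["rows"]}

```bash
ls; mkdir -p pics
python3 - <<'E'
from station import ctrl
import cv2,numpy as np
o=ctrl.get_obs(); print(o['t'],o['tool_pos'],o['tool_rot'],o['opening'],ctrl.tip_extent)
for n in ['top','side']:
    im,d=ctrl.get_image(n); cv2.imwrite(f'pics/{n}0.png',im); np.save(f'pics/{n}0.npy',d)
    m=ctrl.camera_model(n); print(n,m)
print(ctrl.camera_model('wrist'))
E
```

```text
pics
0.0 [0.22334947 0.58321611 0.30267542] [-5.71383642e-01 -3.08858282e+00  3.02644403e-03] 0.08508321424390292 0.0726
top {'mtx': array([[486.64788801,   0.        , 318.56427291],
       [  0.        , 486.64788801, 202.66731443],
       [  0.        ,   0.        ,   1.        ]]), 'R': array([[-2.11041519e-03, -9.99967541e-01,  7.77582544e-03],
       [-9.84711740e-01,  7.23700625e-04, -1.74190314e-01],
       [ 1.74179033e-01, -8.02456048e-03, -9.84681304e-01]]), 't': array([0.039776  , 0.5557432 , 1.55022872])}
side {'mtx': array([[369.14324105,   0.        , 319.74397271],
       [  0.        , 369.14324105, 197.95872365],
       [  0.        ,   0.        ,   1.        ]]), 'R': array([[ 0.99086964, -0.13441384, -0.01050123],
       [-0.09436547, -0.63579163, -0.7660706 ],
       [ 0.0962939 ,  0.76006705, -0.64267064]]), 't': array([-0.53863104,  0.10493178,  1.09323304])}
{'mtx': array([[309.70691629,   0.        , 320.3020063 ],
       [  0.        , 309.70691629, 199.79385504],
       [  0.        ,   0.        ,   1.        ]]), 'tool_from_camera': array([[ 2.06293964e-04, -9.53374653e-01, -3.01789212e-01,
         7.61606336e-02],
       [ 9.99999551e-01,  4.75961481e-04, -8.20028454e-04,
        -2.52849149e-04],
       [ 9.25434384e-04, -3.01788907e-01,  9.53374323e-01,
        -6.97927407e-02],
       [ 0.00000000e+00,  0.00000000e+00,  0.00000000e+00,
         1.00000000e+00]])}
```

View pics/top0.png

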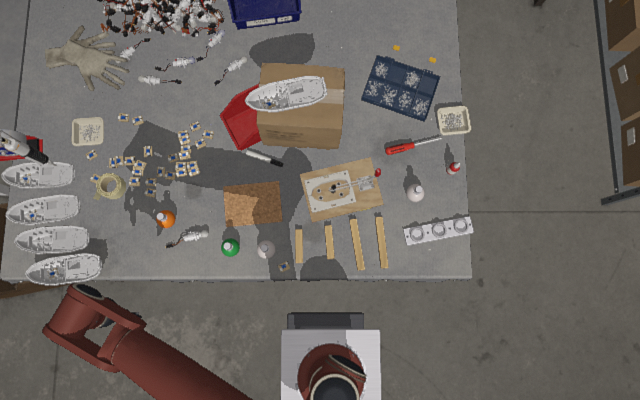

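View pics/side0.png

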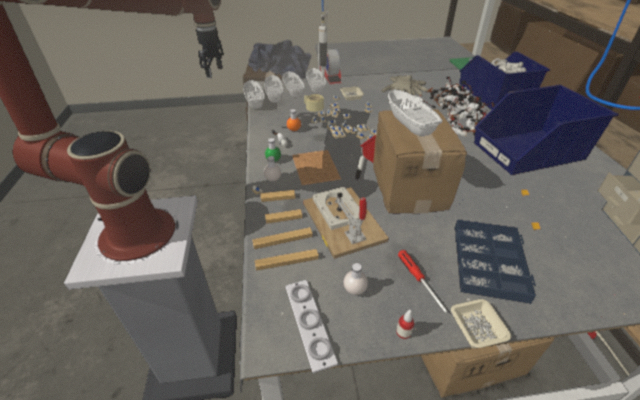

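Top view: white globes at (265,249) and (415,190); look-alikes green (230,247) and orange (167,218), not meant. Short slats are at (298,244) and (329,241), long ones at (357,243) and (382,242), the rack at (438,230) and the pad at (252,204). Lamp holders at (187,237) are bystanders, and there's a wooden board with a fixture at (341,190).

```bash
cat > h.py <<'E'
from station import ctrl
import cv2,numpy as np
from scipy.spatial.transform import Rotation as Rn
def cloud(n,d):
    m=ctrl.camera_model(n);K=m['mtx'];v,u=np.mgrid[0:400,0:640]
    P=np.stack([(u-K[0,2])/K[0,0]*d,(v-K[1,2])/K[1,1]*d,d],-1)
    W=(P-m['t'])@m['R']; W[d<=0]=np.nan; return W
E
python3 - <<'E'
from h import *
im=cv2.imread('pics/top0.png');d=np.load('pics/top0.npy');W=cloud('top',d)
def comp(box,lo,hi,name):
    u0,u1,v0,v1=box;S=W[v0:v1,u0:u1];m=((S[...,2]>lo)&(S[...,2]<hi)).astype(np.uint8)
    n,l,st,c=cv2.connectedComponentsWithStats(m)
    k=1+np.argmax(st[1:,4]);p=S[l==k]
    r=cv2.minAreaRect((p[:,:2]*1000).astype(np.float32));print(name,len(p),np.round(p.mean(0),4),'rect',np.round(r[0],1),np.round(r[1],1),round(r[2],1),'z',np.round(np.percentile(p[:,2],[5,50,95]),4))
T=W[262:274,330:345];print('table z',np.nanmedian(W[225:235,340:345,2]),np.nanmedian(W[250:270,440:465,2]),np.nanmedian(W[205:220,200:215,2]))
for b,n in [((290,306,220,268),'s1'),((320,338,216,265),'s2'),((346,368,212,275),'l1'),((372,392,212,275),'l2')]: comp(b,.010,.03,n)
comp((398,478,210,250),.005,.035,'rack');comp((400,430,172,208),.03,.1,'gl1');comp((253,278,235,262),.03,.1,'gl2')
comp((440,470,155,180),.03,.12,'glue')
hsv=cv2.cvtColor(im,cv2.COLOR_BGR2HSV)
S=W[178:228,218:290];hs=hsv[178:228,218:290];m=((hs[...,0]<20)&(hs[...,1]>70)).astype(np.uint8)
p=S[m>0];p=p[~np.isnan(p[:,0])];print('pad',cv2.minAreaRect((p[:,:2]*1000).astype(np.float32)),np.median(p,0))
for n,(u,v) in dict(green=(230,247),orange=(167,218),holder=(187,237),board=(284,266),fix=(341,190),fixtop=(365,183),marker=(265,158)).items(): print(n,np.round(np.nanmedian(W[v-3:v+4,u-3:u+4].reshape(-1,3),0),3))
c=im[175:285,215:480];cv2.imwrite('pics/crop1.png',cv2.resize(c,None,fx=3,fy=3,interpolation=cv2.INTER_CUBIC))
E
```

```text
table z 0.001385357551911959 0.0009221673597860895 0.001134592313864693
s1 267 [0.418  0.1052 0.019 ] rect [418.5 106.9] [109.7  26.8] 0.2 z [0.013  0.0189 0.0258]
s2 239 [0.4314 0.0046 0.0192] rect [431.5   4.4] [109.5  24.2] 4.8 z [0.0133 0.019  0.0256]
l1 383 [ 0.4228 -0.0865  0.0189] rect [423.1 -86.6] [168.9  25.2] 8.5 z [0.0132 0.0189 0.025 ]
l2 381 [ 0.4298 -0.1681  0.0189] rect [ 429.7 -168. ] [167.9  25.5] 5.0 z [0.0126 0.0188 0.0249]
rack 1146 [ 0.4683 -0.3586  0.0134] rect [ 465.4 -355. ] [ 74.6 242.4] 10.3 z [0.006  0.0121 0.0249]
gl1 249 [ 0.5897 -0.2783  0.0553] rect [ 593.4 -281.8] [56.1 56.5] 44.1 z [0.0361 0.0503 0.0915]
gl2 264 [0.4043 0.2096 0.055 ] rect [405.1 211.6] [58.1 56.1] 0.5 z [0.0357 0.0511 0.0908]
glue 104 [ 0.6751 -0.4103  0.0566] rect [ 676.8 -412.2] [31.2 26.8] 42.9 z [0.033  0.0528 0.0901]
pad ((561.9779052734375, 262.34808349609375), (141.2942352294922, 189.1583251953125), 5.528393268585205) [0.55954219 0.2624405  0.00639042]
green [0.408 0.32  0.072]
orange [0.504 0.532 0.057]
holder [0.446 0.472 0.026]
board [0.351 0.153 0.007]
fix [ 0.602 -0.037  0.022]
fixtop [ 0.62  -0.115  0.045]
marker [0.715 0.221 0.016]
```

View pics/crop1.png

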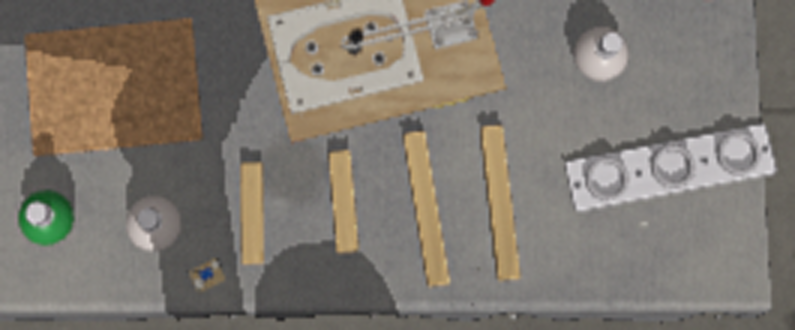

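Only two white globes are present. The look-alikes are ruled out by colour, and the sizes and heights match the description. Next I plan the slat moves.

Call:
{"fn": "apply_moves", "kwargs": {
  "rows": [-0.71,-0.924,0.256,0,0,-0.327,-0.71,-0.924,0.256,0,0,-0.327,-0.71,-0.924,0.256,0,0,-0.327,-0.71,-0.924,0.256,0,0,-0.327,-0.71,-0.924,0.256,0,0,-0.327,-0.71,-0.924,0.256,0,0,-0.327,-0.71,-0.924,0.256,0,0,-0.327,-0.71,-0.924,0.256,0,0,-0.327,-0.71,-0.924,0.256,0,0,-0.327,-0.71,-0.924,0.256,0,0,-0.327,-0.71,-0.924,0.256,0,0,-0.327,-0.71,-0.924,0.256,0,0,-0.327,-0.71,-0.924,0.256,0,0,-0.327,-0.71,-0.924,0.256,0,0,-0.327,-0.71,-0.924,0.256,0,0,-0.327,-0.71,-0.924,0.256,0,0,-0.327,-0.71,-0.924,0.256,0,0,-0.327,-0.71,-0.924,0.256,0,0,-0.327],
  "grip": 0.55,
  "grip_force": 40
}}

```text
t: 1.9
tool_pos: [0.4228, -0.0854, 0.1503]
tool_rot: [0.234, -3.133, -0.001]
contact_force: [-0.2, -0.5, 0.4]
opening: 0.0467
grip_force: 0.0
```

Run:
```python
from h import *
o=ctrl.get_obs();R=Rn.from_rotvec(o['tool_rot']).as_matrix();print(o['t'],o['tool_pos'],np.degrees(np.arctan2(R[1,1],R[0,1])),R[:,2],o['opening'],ctrl.tip_extent,o['q'])
im,d=ctrl.get_image('wrist');cv2.imwrite('pics/w1.png',im);np.save('pics/w1.npy',d)
```

```text
1.9 [ 0.42278033 -0.08542599  0.15026745] 98.54867909726072 [-9.30832686e-05  3.34211540e-04 -9.99999940e-01] 0.04674511288289507 0.0726 [-3.72396609e-01 -2.85522562e-01  2.18961767e+00  2.93571538e-04
  1.23770587e+00 -2.09249156e+00]
```

View pics/w1.png

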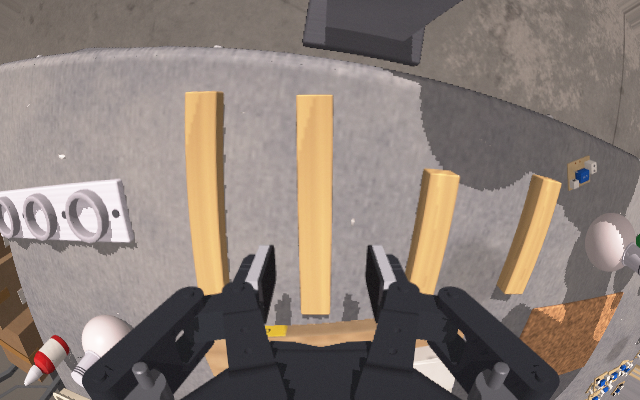

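Wrist view: the long slat at (315,200) lies midway between the open fingers, with the neighbours clear.

Call:
{"fn": "apply_moves", "kwargs": {
  "rows": [0,0,0.06,0,0,0,0,0,0.1,0,0,0,0,0,0.119,0,0,0,0,0,0.119,0,0,0,0,0,0.119,0,0,0]
}}

```text
t: 2.45
tool_pos: [0.4237, -0.0862, 0.0798]
tool_rot: [-0.233, 3.132, -0.001]
contact_force: [0.4, -0.5, 0.4]
opening: 0.0469
grip_force: 0.0
```

Call:
{"fn": "apply_moves", "kwargs": {
  "rows": [0,0,0,0,0,0,0,0,0,0,0,0,0,0,0,0,0,0,0,0,0,0,0,0,0,0,0,0,0,0,0,0,0,0,0,0],
  "grip": 0
}}

```text
t: 3.05
tool_pos: [0.4244, -0.0869, 0.0806]
tool_rot: [-0.232, 3.13, -0.002]
contact_force: [-0.3, 1.3, 5.8]
opening: 0.0226
grip_force: 40.1
```

Call:
{"fn": "apply_moves", "kwargs": {
  "rows": [0,0,-0.06,0,0,0,0,0,-0.14,0,0,0,0,0,-0.203,0,0,0,-0.127,0.211,-0.236,0,0,0.539,-0.127,0.211,-0.236,0,0,0.539,-0.127,0.211,-0.236,0,0,0.539,-0.127,0.211,-0.236,0,0,0.539,-0.127,0.211,-0.236,0,0,0.539,-0.127,0.211,-0.236,0,0,0.539,-0.127,0.211,-0.236,0,0,0.539]
}}

```text
t: 4.05
tool_pos: [0.4796, 0.0502, 0.2204]
tool_rot: [-1.075, -2.952, 0.0]
contact_force: [0.3, -0.1, -0.6]
opening: 0.0226
grip_force: 39.5
```

Call:
{"fn": "apply_moves", "kwargs": {
  "rows": [0.067,0.416,0.116,0,0,0.494,0.067,0.416,0.116,0,0,0.494,0.067,0.416,0.116,0,0,0.494,0.067,0.416,0.116,0,0,0.494,0.067,0.416,0.116,0,0,0.494,0.067,0.416,0.116,0,0,0.494,0.067,0.416,0.116,0,0,0.494,0.067,0.416,0.116,0,0,0.494,0.067,0.416,0.17,0,0,0.494,0.067,0.416,0.2,0,0,0.494,0.067,0.416,0.21,0,0,0.494,0.067,0.416,0.215,0,0,0.494,0.067,0.416,0.218,0,0,0.494,0.067,0.416,0.221,0,0,0.494,0.067,0.416,0.222,0,0,0.494,0.067,0.416,0.222,0,0,0.494]
}}

```text
t: 5.65
tool_pos: [0.6099, 0.2671, 0.0879]
tool_rot: [2.112, 2.325, 0.001]
contact_force: [-0.0, 0.3, -0.9]
opening: 0.0227
grip_force: 39.7
```

Call:
{"fn": "apply_moves", "kwargs": {
  "rows": [0,0,0.001,0,0,0,0,0,0.002,0,0,0,0,0,0.003,0,0,0,0,0,0.003,0,0,0]
}}

```text
t: 6.05
tool_pos: [0.6096, 0.267, 0.0857]
tool_rot: [2.112, 2.326, 0.0]
contact_force: [-0.8, -0.8, 1.5]
opening: 0.0228
grip_force: 39.8
```

Call:
{"fn": "apply_moves", "kwargs": {
  "rows": [0,0,0,0,0,0,0,0,0,0,0,0,0,0,0,0,0,0,0,0,-0.05,0,0,0,0,0,-0.12,0,0,0,0,0,-0.193,0,0,0,-0.693,-0.368,-0.193,0,0,-0.494,-0.693,-0.368,-0.193,0,0,-0.494,-0.693,-0.368,-0.193,0,0,-0.494,-0.693,-0.368,-0.193,0,0,-0.494,-0.693,-0.368,-0.193,0,0,-0.494,-0.693,-0.368,-0.193,0,0,-0.494,-0.693,-0.368,-0.193,0,0,-0.494,-0.693,-0.368,-0.193,0,0,-0.494,-0.693,-0.368,-0.193,0,0,-0.494,-0.693,-0.368,-0.193,0,0,-0.494,-0.693,-0.368,-0.193,0,0,-0.494,-0.693,-0.368,-0.193,0,0,-0.494],
  "grip": 0.55
}}

```text
t: 7.85
tool_pos: [0.4295, -0.1683, 0.2014]
tool_rot: [1.078, 2.951, 0.001]
contact_force: [0.1, 0.5, -0.0]
opening: 0.0468
grip_force: 0.0
```

Run:
```python
from h import *
o=ctrl.get_obs();R=Rn.from_rotvec(o['tool_rot']).as_matrix();p=o['tool_pos'];w=np.degrees(np.arctan2(R[1,1],R[0,1]));R=Rd(w)
print(p,w)
im,d=ctrl.get_image('top');np.save('pics/top1.npy',d);cv2.imwrite('pics/top1.png',im);W=cloud('top',d);
S=W[170:235,215:300];m=((S[...,2]>.016)&(S[...,2]<.032)).astype(np.uint8);n,l,st,c=cv2.connectedComponentsWithStats(m);k=1+np.argmax(st[1:,4]);q=S[l==k];print(cv2.minAreaRect((q[:,:2]*1000).astype(np.float32)),np.median(q[:,2]),(q[:,:2].mean(0)-C)@np.c_[px,py])
zg=.0805
print('E');p,R=rows(p,R,[(.4297,-.168,.15,95),(.4297,-.168,zg,95)])
f=pad(-.048,0)
print('F');p,R=rows(p,R,[(.4297,-.168,.2,95),(.48,.05,.22,50)])
print('G');p,R=rows(p,R,[(*f,.15,5.5),(*f,zg+.005,5.5)])
print('H');p,R=rows(p,R,[(*f,.2,5.5),(.4314,.0045,.2,70)])
```

```text
[ 0.42951945 -0.16832991  0.2013967 ] 49.86760811973609
((608.1969604492188, 269.670166015625), (25.593408584594727, 169.2557373046875), 5.277698516845703) 0.024356839976041475 [0.04607564 0.00342674]
E
  0, 0.001, 0.086, 0, 0, -0.501,  tot n=5.2 
  0, 0.001, 0.201, 0, 0, -0.501,  tot n=5.2 
F
  0, -0, -0.199, 0, 0, -0,  tot n=2.4 
  -0.115, 0.355, -0.232, 0, 0, 0.5,  tot n=5.3 
G
  0.179, 0.301, 0.117, 0, 0, 0.494,  tot n=5.2 
  0.179, 0.301, 0.224, 0, 0, 0.494,  tot n=5.2 
H
  -0, -0, -0.191, 0, 0, -0,  tot n=2.3 
  -0.407, -0.178, -0.191, 0, 0, -0.717,  tot n=7.5
```

Call:
{"fn": "apply_moves", "kwargs": {
  "rows": [0,0,0.086,0,0,-0.501,0,0,0.086,0,0,-0.501,0,0,0.086,0,0,-0.501,0,0,0.086,0,0,-0.501,0,0,0.086,0,0,-0.501,0,0,0.086,0,0,-0.501,0,0,0.15,0,0,-0.501,0,0,0.185,0,0,-0.501,0,0,0.201,0,0,-0.501,0,0,0.201,0,0,-0.501]
}}

```text
t: 8.9
tool_pos: [0.4291, -0.1666, 0.0793]
tool_rot: [0.141, -3.136, -0.003]
contact_force: [0.5, -1.4, -0.1]
opening: 0.0465
grip_force: 0.0
```

Call:
{"fn": "apply_moves", "kwargs": {
  "rows": [0,0,0,0,0,0,0,0,0,0,0,0,0,0,0,0,0,0,0,0,0,0,0,0,0,0,0,0,0,0,0,0,-0.06,0,0,0,0,0,-0.13,0,0,0,0,0,-0.199,0,0,0,-0.115,0.355,-0.232,0,0,0.5,-0.115,0.355,-0.232,0,0,0.5,-0.115,0.355,-0.232,0,0,0.5,-0.115,0.355,-0.232,0,0,0.5,-0.115,0.355,-0.232,0,0,0.5,-0.115,0.355,-0.232,0,0,0.5,-0.115,0.355,-0.232,0,0,0.5],
  "grip": 0
}}

```text
t: 10.4
tool_pos: [0.4796, 0.0516, 0.2199]
tool_rot: [-1.068, -2.954, 0.0]
contact_force: [-0.4, -0.5, 0.0]
opening: 0.0227
grip_force: 40.2
```

Call:
{"fn": "apply_moves", "kwargs": {
  "rows": [0.179,0.301,0.117,0,0,0.494,0.179,0.301,0.117,0,0,0.494,0.179,0.301,0.117,0,0,0.494,0.179,0.301,0.117,0,0,0.494,0.179,0.301,0.117,0,0,0.494,0.179,0.301,0.117,0,0,0.494,0.179,0.301,0.117,0,0,0.494,0.179,0.301,0.17,0,0,0.494,0.179,0.301,0.2,0,0,0.494,0.179,0.301,0.21,0,0,0.494,0.179,0.301,0.215,0,0,0.494,0.179,0.301,0.219,0,0,0.494,0.179,0.301,0.222,0,0,0.494,0.179,0.301,0.224,0,0,0.494,0.179,0.301,0.224,0,0,0.494]
}}

```text
t: 11.9
tool_pos: [0.5141, 0.2576, 0.0874]
tool_rot: [2.109, 2.327, 0.002]
contact_force: [-1.9, -1.6, 4.4]
opening: 0.0228
grip_force: 40.8
```

Call:
{"fn": "apply_moves", "kwargs": {
  "rows": [0,0,0,0,0,0,0,0,0,0,0,0,0,0,0,0,0,0,0,0,-0.05,0,0,0,0,0,-0.12,0,0,0,0,0,-0.191,0,0,0,-0.407,-0.178,-0.191,0,0,-0.717,-0.407,-0.178,-0.191,0,0,-0.717,-0.407,-0.178,-0.191,0,0,-0.717,-0.407,-0.178,-0.191,0,0,-0.717,-0.407,-0.178,-0.191,0,0,-0.717,-0.407,-0.178,-0.191,0,0,-0.717,-0.407,-0.178,-0.191,0,0,-0.717,-0.407,-0.178,-0.191,0,0,-0.717,-0.407,-0.178,-0.191,0,0,-0.717,-0.407,-0.178,-0.191,0,0,-0.717],
  "grip": 0.55
}}

```text
t: 13.5
tool_pos: [0.4307, 0.0042, 0.2001]
tool_rot: [-0.547, -3.094, -0.0]
contact_force: [0.8, -0.4, -1.0]
opening: 0.047
grip_force: 0.0
```

```bash
cat >> h.py <<'E'
def pose():
    o=ctrl.get_obs();R=Rn.from_rotvec(o['tool_rot']).as_matrix();w=np.degrees(np.arctan2(R[1,1],R[0,1]))
    print('t',o['t'],o['tool_pos'],round(w,1),'open',o['opening']);return o['tool_pos'],Rd(w)
def comps(W,box,lo,hi,amin=60):
    u0,u1,v0,v1=box;S=W[v0:v1,u0:u1];n,l,st,c=cv2.connectedComponentsWithStats(((S[...,2]>lo)&(S[...,2]<hi)).astype(np.uint8))
    for k in range(1,n):
        if st[k,4]>=amin:
            q=S[l==k];r=cv2.minAreaRect((q[:,:2]*1000).astype(np.float32));print(st[k,4],np.round(q.mean(0),4),np.round(r[0],1),np.round(r[1],1),round(r[2],1),'padxy',np.round((q[:,:2].mean(0)-C)@np.c_[px,py],4))
E
python3 - <<'E'
from h import *
p,R=pose()
im,d=ctrl.get_image('top');np.save('pics/top2.npy',d);cv2.imwrite('pics/top2.png',im);W=cloud('top',d)
print('longs');comps(W,(215,300,170,235),.016,.032);print('globes');comps(W,(250,282,230,264),.03,.1);comps(W,(395,435,170,210),.03,.1)
zg=.081
s=(.4314,.0045);f=pad(0,-.07)
print('E');p,R=rows(p,R,[(*s,.15,94.8),(*s,zg,94.8)])
print('F');p,R=rows(p,R,[(*s,.2,94.8),(*f,.2,95.5)])
print('G');p,R=rows(p,R,[(*f,.13,95.5),(*f,zg+.023+.001,95.5)])
s=(.418,.106)
print('H');p,R=rows(p,R,[(*f,.2,95.5),(*s,.2,90.2)])
print('E');p,R=rows(p,R,[(*s,.15,90.2),(*s,zg,90.2)])
f=pad(0,.07)
print('F');p,R=rows(p,R,[(*s,.2,90.2),(*f,.2,95.5)])
print('G');p,R=rows(p,R,[(*f,.13,95.5),(*f,zg+.023+.001,95.5)])
E
```

```text
t 13.5 [0.43073054 0.00417552 0.20006689] 70.0 open 0.047035000491594266
longs
367 [0.6075 0.2705 0.0237] [608.1 268.5] [ 26.5 172.9] 5.9 padxy [0.0461 0.0041]
367 [0.5128 0.259  0.024 ] [513.1 261.2] [ 27.2 170.6] 4.5 padxy [-0.0493  0.0017]
globes
264 [0.4039 0.21   0.0553] [405.1 211.6] [58.7 55.7] 2.3 padxy [-0.1624 -0.0366]
250 [ 0.5896 -0.2782  0.0553] [ 593.1 -282.1] [58.  54.9] 33.3 padxy [-0.0243 -0.5404]
E
  -0.001, 0.001, 0.083, 0, 0, -0.276,  tot n=2.9 
  -0.001, 0.001, 0.198, 0, 0, -0.276,  tot n=2.9 
F
  0, -0, -0.198, 0, 0, -0,  tot n=2.4 
  -0.254, 0.293, -0.198, 0, 0, -0.008,  tot n=5.2 
G
  -0, -0, 0.117, 0, 0, 0,  tot n=1.4 
  -0, -0, 0.158, 0, 0, 0,  tot n=1.9 
H
  -0, -0, -0.158, 0, 0, 0,  tot n=1.9 
  0.264, -0.119, -0.158, 0, 0, 0.059,  tot n=4.0 
E
  -0, -0, 0.083, 0, 0, 0,  tot n=1.0 
  -0, -0, 0.198, 0, 0, 0,  tot n=2.4 
F
  -0, -0, -0.198, 0, 0, 0,  tot n=2.4 
  -0.23, 0.375, -0.198, 0, 0, -0.059,  tot n=5.8 
G
  -0, -0, 0.117, 0, 0, 0,  tot n=1.4 
  -0, -0, 0.158, 0, 0, 0,  tot n=1.9
```

Long slats sit at ±47 mm, as planned. Now the short slats.

Call:
{"fn": "apply_moves", "kwargs": {
  "rows": [0,0,0.083,0,0,-0.276,0,0,0.083,0,0,-0.276,0,0,0.083,0,0,-0.276,0,0,0.083,0,0,-0.276,0,0,0.14,0,0,-0.276,0,0,0.18,0,0,-0.276,0,0,0.198,0,0,-0.276,0,0,0.198,0,0,-0.276]
}}

```text
t: 14.35
tool_pos: [0.4298, 0.0044, 0.08]
tool_rot: [0.133, -3.135, -0.001]
contact_force: [-0.4, 0.8, 0.0]
opening: 0.0471
grip_force: 0.0
```

Call:
{"fn": "apply_moves", "kwargs": {
  "rows": [0,0,0,0,0,0,0,0,0,0,0,0,0,0,0,0,0,0,0,0,0,0,0,0,0,0,0,0,0,0,0,0,-0.06,0,0,0,0,0,-0.13,0,0,0,0,0,-0.198,0,0,0,-0.254,0.293,-0.198,0,0,-0.008,-0.254,0.293,-0.198,0,0,-0.008,-0.254,0.293,-0.198,0,0,-0.008,-0.254,0.293,-0.198,0,0,-0.008,-0.254,0.293,-0.198,0,0,-0.008,-0.254,0.293,-0.198,0,0,-0.008,-0.254,0.293,-0.198,0,0,-0.008],
  "grip": 0
}}

```text
t: 15.85
tool_pos: [0.5671, 0.1928, 0.1995]
tool_rot: [0.157, -3.136, 0.001]
contact_force: [0.3, -0.1, -0.5]
opening: 0.0223
grip_force: 39.9
```

Call:
{"fn": "apply_moves", "kwargs": {
  "rows": [0,0,0.06,0,0,0,0,0,0.117,0,0,0,0,0,0.137,0,0,0,0,0,0.145,0,0,0,0,0,0.15,0,0,0,0,0,0.153,0,0,0,0,0,0.155,0,0,0,0,0,0.157,0,0,0,0,0,0.158,0,0,0,0,0,0.158,0,0,0]
}}

```text
t: 16.85
tool_pos: [0.5678, 0.1925, 0.106]
tool_rot: [-0.156, 3.137, 0.0]
contact_force: [-0.3, 0.0, 1.9]
opening: 0.0226
grip_force: 40.1
```

Call:
{"fn": "apply_moves", "kwargs": {
  "rows": [0,0,0,0,0,0,0,0,0,0,0,0,0,0,0,0,0,0,0,0,-0.04,0,0,0,0,0,-0.1,0,0,0,0,0,-0.158,0,0,0,0.264,-0.119,-0.158,0,0,0.059,0.264,-0.119,-0.158,0,0,0.059,0.264,-0.119,-0.158,0,0,0.059,0.264,-0.119,-0.158,0,0,0.059,0.264,-0.119,-0.158,0,0,0.059,0.264,-0.119,-0.158,0,0,0.059],
  "grip": 0.55
}}

```text
t: 18.05
tool_pos: [0.4169, 0.1056, 0.2004]
tool_rot: [-0.009, 3.14, 0.0]
contact_force: [0.2, -0.2, 1.3]
opening: 0.0471
grip_force: 0.0
```

Call:
{"fn": "apply_moves", "kwargs": {
  "rows": [0,0,0.083,0,0,0,0,0,0.14,0,0,0,0,0,0.18,0,0,0,0,0,0.198,0,0,0,0,0,0.198,0,0,0]
}}

```text
t: 18.55
tool_pos: [0.4165, 0.1059, 0.08]
tool_rot: [0.011, -3.138, 0.0]
contact_force: [-0.2, -0.0, -0.0]
opening: 0.0473
grip_force: 0.0
```

Call:
{"fn": "apply_moves", "kwargs": {
  "rows": [0,0,0,0,0,0,0,0,0,0,0,0,0,0,0,0,0,0,0,0,0,0,0,0,0,0,0,0,0,0,0,0,-0.06,0,0,0,0,0,-0.13,0,0,0,0,0,-0.198,0,0,0,-0.23,0.375,-0.198,0,0,-0.059,-0.23,0.375,-0.198,0,0,-0.059,-0.23,0.375,-0.198,0,0,-0.059,-0.23,0.375,-0.198,0,0,-0.059,-0.23,0.375,-0.198,0,0,-0.059,-0.23,0.375,-0.198,0,0,-0.059,-0.23,0.375,-0.198,0,0,-0.059],
  "grip": 0
}}

```text
t: 20.05
tool_pos: [0.5538, 0.3332, 0.1996]
tool_rot: [0.159, -3.137, 0.0]
contact_force: [-1.3, -1.1, 0.5]
opening: 0.0226
grip_force: 40.0
```

Call:
{"fn": "apply_moves", "kwargs": {
  "rows": [0,0,0.06,0,0,0,0,0,0.117,0,0,0,0,0,0.137,0,0,0,0,0,0.145,0,0,0,0,0,0.15,0,0,0,0,0,0.153,0,0,0,0,0,0.155,0,0,0,0,0,0.157,0,0,0,0,0,0.158,0,0,0,0,0,0.158,0,0,0]
}}

```text
t: 21.05
tool_pos: [0.5538, 0.3318, 0.1062]
tool_rot: [-0.156, 3.137, 0.001]
contact_force: [-0.7, -0.8, 2.7]
opening: 0.0224
grip_force: 40.3
```

Run:
```python
from h import *
p,R=pose();q=p.copy()
p,R=rows(p,R,[(q[0],q[1],.2,95.5),(.5,-.05,.3,50)])
p,R=rows(p,R,[(.467,-.357,.28,10.3)])
```

```text
t 21.05 [0.55377465 0.33178089 0.10624631] 95.7 open 0.02238184727458284
  0, 0, -0.156, 0, 0, 0.002,  tot n=1.9 
  0.152, -0.624, -0.323, 0, 0, 0.508,  tot n=8.6 
  -0.287, -0.427, 0.033, 0, 0, 0.441,  tot n=6.2
```

Call:
{"fn": "apply_moves", "kwargs": {
  "rows": [0,0,0,0,0,0,0,0,0,0,0,0,0,0,0,0,0,0,0,0,-0.04,0,0,0,0,0,-0.1,0,0,0,0,0,-0.156,0,0,0,0.152,-0.624,-0.323,0,0,0.508,0.152,-0.624,-0.323,0,0,0.508,0.152,-0.624,-0.323,0,0,0.508,0.152,-0.624,-0.323,0,0,0.508,0.152,-0.624,-0.323,0,0,0.508,0.152,-0.624,-0.323,0,0,0.508,0.152,-0.624,-0.323,0,0,0.508,0.152,-0.624,-0.323,0,0,0.508,0.152,-0.624,-0.323,0,0,0.508,0.152,-0.624,-0.323,0,0,0.508,0.152,-0.624,-0.323,0,0,0.508],
  "grip": 0.6
}}

```text
t: 22.75
tool_pos: [0.4995, -0.0492, 0.2985]
tool_rot: [-1.074, -2.951, -0.0]
contact_force: [-0.1, -0.8, -0.5]
opening: 0.0508
grip_force: 0.0
```

Call:
{"fn": "apply_moves", "kwargs": {
  "rows": [-0.287,-0.427,0.033,0,0,0.441,-0.287,-0.427,0.033,0,0,0.441,-0.287,-0.427,0.033,0,0,0.441,-0.287,-0.427,0.033,0,0,0.441,-0.287,-0.427,0.033,0,0,0.441,-0.287,-0.427,0.033,0,0,0.441,-0.287,-0.427,0.033,0,0,0.441,-0.287,-0.427,0.033,0,0,0.441,-0.287,-0.427,0.033,0,0,0.441],
  "grip": 0.9
}}

```text
t: 23.65
tool_pos: [0.4674, -0.3551, 0.2786]
tool_rot: [-2.01, -2.412, -0.001]
contact_force: [0.7, 0.4, -0.1]
opening: 0.0769
grip_force: 0.0
```

```bash
cat >> h.py <<'E'
def wcloud(d,p,R):
    m=ctrl.camera_model('wrist');K=m['mtx'];v,u=np.mgrid[0:400,0:640];a=u-K[0,2];b=v-K[1,2];r=np.hypot(a,b)+1e-9;th=r/K[0,0]
    g=np.tan(np.minimum(th,1.4))/r; P=np.stack([a*g*d,b*g*d,d],-1);T=m['tool_from_camera']
    W=(P@T[:3,:3].T+T[:3,3])@R.T+p; W[(d<=0)|(th>1.3)]=np.nan; return W
def wshot(n):
    o=ctrl.get_obs();R=Rn.from_rotvec(o['tool_rot']).as_matrix();im,d=ctrl.get_image('wrist');cv2.imwrite(f'pics/{n}.png',im);np.save(f'pics/{n}.npy',d);return im,d,wcloud(d,o['tool_pos'],R)
E
python3 - <<'E'
from h import *
p,R=pose()
im,d,W=wshot('w2');print('table',np.nanmedian(W[100:120,300:340,2]))
np.save('pics/W2.npy',W)
im,d=ctrl.get_image('top');cv2.imwrite('pics/top3.png',im);Wt=cloud('top',d);np.save('pics/Wt3.npy',Wt)
print('shorts');comps(Wt,(215,300,170,235),.033,.055);print('longs');comps(Wt,(215,300,170,235),.014,.032)
z=W[...,2];m=np.isfinite(z)&(z>.005)&(z<.03)&(np.hypot(W[...,0]-.467,W[...,1]+.357)<.16)
n,l,st,c=cv2.connectedComponentsWithStats(m.astype(np.uint8));k=1+np.argmax(st[1:,4]);print(st[k]);q=W[l==k];print(cv2.minAreaRect((q[:,:2]*1000).astype(np.float32)),q.mean(0),np.percentile(q[:,2],[5,50,95]))
E
```

```text
t 23.65 [ 0.46743142 -0.35513611  0.27864577] 10.4 open 0.07691028460110684
table 0.010197699237406238
shorts
248 [0.566  0.1946 0.0419] [565.9 194.5] [109.8  24.1] 5.8 padxy [-0.0025 -0.0674]
248 [0.5524 0.3335 0.0421] [552.9 334.2] [108.7  25.6] 6.0 padxy [-0.0027  0.0721]
longs
257 [0.6078 0.2714 0.0239] [607.7 276.2] [ 26.  125.1] 5.1 padxy [0.0465 0.005 ]
298 [0.5114 0.261  0.0236] [513.  260.7] [ 26.2 169.7] 6.8 padxy [-0.0505  0.0038]
[ 295   79   53  192 9333]
((470.4888916015625, -363.99078369140625), (57.14493179321289, 229.59864807128906), 10.677574157714844) [ 0.46888103 -0.35480618  0.01232599] [0.00866323 0.01013775 0.02211353]
```

View pics/w2.png

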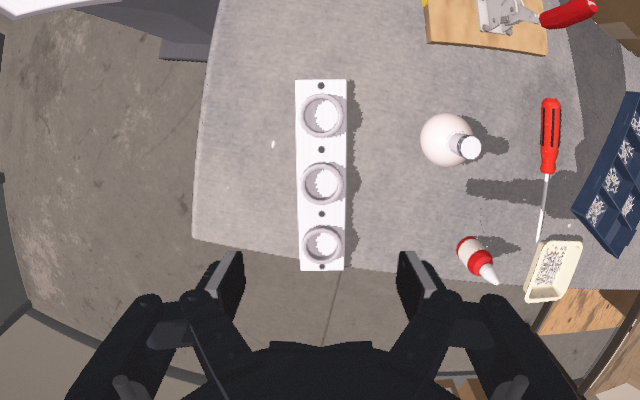

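The wrist view shows the rack upright: rings at (322,117), (321,185) and (322,244), a globe at (448,138), and the glue bottle at (476,260). I'll cross-check the rack centre using the collars.

Run:
```python
from h import *
W=np.load('pics/W2.npy');z=W[...,2]
def coll(W):
    z=W[...,2];m=np.isfinite(z)&(z>.017)&(z<.03)&(np.hypot(W[...,0]-.47,W[...,1]+.362)<.12)
    q=W[m];r=cv2.minAreaRect((q[:,:2]*1000).astype(np.float32));print(r,len(q));
    X=(q[:,:2]-[.4705,-.364])@np.array([[np.cos(np.radians(10.7)),-np.sin(np.radians(10.7))],[np.sin(np.radians(10.7)),np.cos(np.radians(10.7))]])
    for c in (-.075,0,.075):
        s=X[abs(X[:,1]-c)<.036];print(c,len(s),np.round((s.max(0)+s.min(0))/2,4),np.round(np.ptp(s,axis=0),4))
coll(W);coll(cloud('top',np.load('pics/top0.npy')))
p,R=pose()
s=(.4705,-.364)
print('E');p,R=rows(p,R,[(*s,.15,10.7),(*s,.088,10.7)])
f=pad(0,.0025)
```

```text
((476.7855224609375, -351.7926025390625), (191.90438842773438, 140.61813354492188), 62.23828125) 1961
-0.075 580 [ 0.0001 -0.0745] [0.0485 0.0467]
0 667 [0.0462 0.0065] [0.1387 0.0588]
0.075 712 [0.0434 0.0684] [0.1348 0.0581]
((467.76416015625, -362.7467041015625), (53.84904861450195, 220.68397521972656), 11.88875675201416) 256
-0.075 87 [-0.0008 -0.0766] [0.0543 0.0632]
0 86 [0.0004 0.0046] [0.0491 0.062 ]
0.075 81 [-0.0016  0.076 ] [0.0477 0.0625]
t 23.75 [ 0.46746426 -0.35492741  0.2791998 ] 10.4 open 0.07684422080630433
E
  -0.016, 0.002, 0.215, 0, 0, -0.003,  tot n=2.6 
  -0.016, 0.002, 0.319, 0, 0, -0.003,  tot n=3.8
```

Call:
{"fn": "apply_moves", "kwargs": {
  "rows": [-0.015,0.002,0.08,0,0,-0.003,-0.015,0.002,0.15,0,0,-0.003,-0.015,0.002,0.215,0,0,-0.003,-0.015,0.002,0.27,0,0,-0.003,-0.015,0.002,0.31,0,0,-0.003,-0.015,0.002,0.325,0,0,-0.003,-0.015,0.002,0.335,0,0,-0.003,-0.015,0.002,0.335,0,0,-0.003]
}}

```text
t: 24.55
tool_pos: [0.47, -0.3652, 0.0789]
tool_rot: [2.006, 2.416, -0.0]
contact_force: [-0.7, -0.3, 0.2]
opening: 0.0769
grip_force: 0.0
```

Call:
{"fn": "apply_moves", "kwargs": {
  "rows": [0,0,0,0,0,0,0,0,0,0,0,0,0,0,0,0,0,0,0,0,0,0,0,0,0,0,0,0,0,0,0,0,0,0,0,0],
  "grip": 0.5,
  "grip_force": 60
}}

```text
t: 25.15
tool_pos: [0.4705, -0.3665, 0.0805]
tool_rot: [2.006, 2.413, -0.0]
contact_force: [-0.4, 0.3, 5.9]
opening: 0.0453
grip_force: 71.6
```

Opening 45 mm means the fingers have closed on the 48 mm collar, above the bar. I'll reopen, go lower and grip the bar's edges instead.

Call:
{"fn": "apply_moves", "kwargs": {
  "rows": [0,0,0,0,0,0,0,0,0,0,0,0,0,0,0,0,0,0,0,0,0,0,0,0,0,0,0.003,0,0,0,0,0,0.006,0,0,0,0,0,0.009,0,0,0,0,0,0.011,0,0,0,0,0,0.011,0,0,0],
  "grip": 0.9
}}

```text
t: 26.05
tool_pos: [0.4693, -0.3655, 0.0714]
tool_rot: [-2.008, -2.416, -0.0]
contact_force: [0.2, -0.6, 1.4]
opening: 0.077
grip_force: 0.0
```

Call:
{"fn": "apply_moves", "kwargs": {
  "rows": [0,0,0,0,0,0,0,0,0,0,0,0,0,0,0,0,0,0,0,0,0,0,0,0,0,0,0,0,0,0,0,0,0,0,0,0],
  "grip": 0.55
}}

```text
t: 26.65
tool_pos: [0.4699, -0.3659, 0.0724]
tool_rot: [2.007, 2.415, -0.0]
contact_force: [0.6, -0.7, 5.4]
opening: 0.054
grip_force: 64.4
```

Run:
```python
from h import *
p,R=pose();q=p.copy();q[2]=.0716;p=q.copy()
f=pad(-.001,.0005)
p,R=rows(p,R,[(q[0],q[1],.27,10.5),(.5,-.05,.28,8)])
p,R=rows(p,R,[(*f,.25,5.5),(*f,.14,5.5),(*f,.0716+.042,5.5)])
```

```text
t 26.65 [ 0.46990448 -0.36592433  0.07244482] 10.5 open 0.05398012828887931
  0, 0, -0.331, 0, 0, 0,  tot n=4.0 
  0.508, 0.146, -0.347, 0, 0, 0.028,  tot n=7.6 
  0.502, 0.173, 0.05, 0, 0, 0.028,  tot n=6.4 
  0.502, 0.173, 0.233, 0, 0, 0.028,  tot n=7.0 
  0.502, 0.173, 0.277, 0, 0, 0.028,  tot n=7.2
```

Call:
{"fn": "apply_moves", "kwargs": {
  "rows": [0,0,-0.01,0,0,0,0,0,-0.025,0,0,0,0,0,-0.05,0,0,0,0,0,-0.09,0,0,0,0,0,-0.13,0,0,0,0,0,-0.18,0,0,0,0,0,-0.23,0,0,0,0,0,-0.29,0,0,0,0,0,-0.331,0,0,0,0,0,-0.331,0,0,0]
}}

```text
t: 27.65
tool_pos: [0.4709, -0.3669, 0.2766]
tool_rot: [2.001, 2.408, -0.002]
contact_force: [0.7, 0.1, -2.9]
opening: 0.054
grip_force: 64.0
```

Call:
{"fn": "apply_moves", "kwargs": {
  "rows": [0.03,0.01,0,0,0,0,0.08,0.023,-0.005,0,0,0,0.13,0.037,-0.01,0,0,0.01,0.18,0.052,-0.016,0,0,0.015,0.23,0.066,-0.016,0,0,0.02,0.28,0.08,-0.016,0,0,0.028,0.33,0.095,-0.016,0,0,0.028,0.38,0.11,-0.016,0,0,0.028,0.43,0.123,-0.016,0,0,0.028,0.47,0.135,-0.016,0,0,0.028,0.495,0.142,-0.016,0,0,0.028,0.508,0.146,-0.016,0,0,0.028,0.508,0.146,-0.016,0,0,0.028]
}}

```text
t: 28.95
tool_pos: [0.499, -0.0487, 0.2781]
tool_rot: [-2.057, -2.371, 0.002]
contact_force: [0.0, -0.0, -3.9]
opening: 0.0536
grip_force: 64.0
```

Call:
{"fn": "apply_moves", "kwargs": {
  "rows": [0.03,0.01,0,0,0,0.005,0.08,0.028,0,0,0,0.01,0.13,0.045,0,0,0,0.015,0.18,0.062,0.01,0,0,0.028,0.23,0.079,0.02,0,0,0.028,0.28,0.096,0.03,0,0,0.028,0.33,0.114,0.04,0,0,0.028,0.38,0.131,0.05,0,0,0.028,0.43,0.148,0.05,0,0,0.028,0.47,0.162,0.05,0,0,0.028,0.495,0.171,0.05,0,0,0.028,0.502,0.173,0.05,0,0,0.028,0.502,0.173,0.1,0,0,0.028,0.502,0.173,0.15,0,0,0.028,0.502,0.173,0.2,0,0,0.028,0.502,0.173,0.233,0,0,0.028,0.502,0.173,0.233,0,0,0.028]
}}

```text
t: 30.65
tool_pos: [0.5582, 0.2606, 0.1356]
tool_rot: [-2.111, -2.321, 0.012]
contact_force: [-0.7, -0.5, -3.6]
opening: 0.054
grip_force: 64.6
```

Run:
```python
from h import *
p,R=pose();im,d,W=wshot('w3');np.save('pics/W3.npy',W)
print((p[:2]-C)@np.c_[px,py])
im2,_=ctrl.get_image('side');cv2.imwrite('pics/s3.png',np.vstack([im[100:400,60:580],cv2.resize(im2[100:250,230:490],(520,300))]))
```

```text
t 30.65 [0.5582107  0.26063711 0.13564531] 5.4 open 0.05401378083673959
[-0.00390248 -0.00099343]
```

View pics/s3.png

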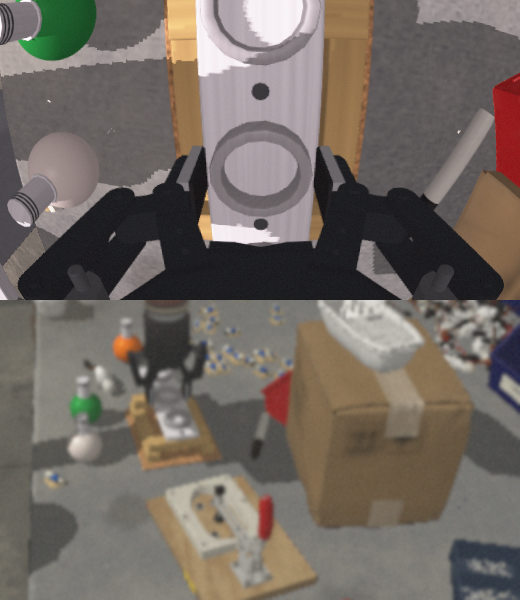

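Call:
{"fn": "apply_moves", "kwargs": {
  "rows": [0.002,0.005,0.01,0,0,0,0.002,0.005,0.02,0,0,0,0.002,0.005,0.026,0,0,0,0.002,0.005,0.03,0,0,0,0.002,0.005,0.033,0,0,0,0.002,0.005,0.035,0,0,0,0.002,0.005,0.036,0,0,0,0.002,0.005,0.037,0,0,0,0.002,0.005,0.037,0,0,0]
}}

```text
t: 31.65
tool_pos: [0.5635, 0.2643, 0.1179]
tool_rot: [2.112, 2.326, 0.0]
contact_force: [0.8, -0.6, -3.7]
opening: 0.0539
grip_force: 64.6
```

Call:
{"fn": "apply_moves", "kwargs": {
  "rows": [-0.002,-0.004,0.002,0,0,0,-0.002,-0.004,0.004,0,0,0,-0.002,-0.004,0.005,0,0,0,-0.002,-0.004,0.006,0,0,0,-0.002,-0.004,0.007,0,0,0,-0.002,-0.004,0.008,0,0,0,-0.002,-0.004,0.008,0,0,0]
}}

```text
t: 32.35
tool_pos: [0.5613, 0.263, 0.1135]
tool_rot: [2.112, 2.326, 0.0]
contact_force: [-2.5, -0.4, -1.1]
opening: 0.0536
grip_force: 64.9
```

Call:
{"fn": "apply_moves", "kwargs": {
  "rows": [0,0,0.001,0,0,0,0,0,0.002,0,0,0,0,0,0.002,0,0,0]
}}

```text
t: 32.65
tool_pos: [0.5614, 0.263, 0.1134]
tool_rot: [2.112, 2.326, -0.0]
contact_force: [-5.4, -2.8, 6.3]
opening: 0.0538
grip_force: 65.7
```

Call:
{"fn": "apply_moves", "kwargs": {
  "rows": [0,0,0,0,0,0,0,0,0,0,0,0,0,0,0,0,0,0,0,0,0,0,0,0,0,0,0,0,0,0,0,0,-0.03,0,0,0,0,0,-0.1,0,0,0,0,0,-0.18,0,0,0,0,0,-0.26,0,0,0,0,0,-0.33,0,0,0,0,0,-0.33,0,0,0],
  "grip": 0.75
}}

```text
t: 33.75
tool_pos: [0.5639, 0.2638, 0.3194]
tool_rot: [2.107, 2.32, 0.021]
contact_force: [0.9, 0.4, -0.2]
opening: 0.0636
grip_force: 0.0
```

Run:
```python
from h import *
p,R=pose();im,d,W=wshot('w4');np.save('pics/W4.npy',W)
z=W[...,2]
m=np.isfinite(z)&(z>.046)&(z<.075)&(np.hypot(*(W[...,:2]-C).transpose(2,0,1))<.14)
n,l,st,c=cv2.connectedComponentsWithStats(m.astype(np.uint8));k=1+np.argmax(st[1:,4]);q=W[l==k];r=cv2.minAreaRect((q[:,:2]*1000).astype(np.float32));print(r,np.percentile(q[:,2],[5,30,50,95]),'pad',(np.array(r[0])/1000-C)@np.c_[px,py])
a=np.radians(A);X=(q[:,:2]-C)@np.c_[px,py]
for y in(-.1,-.037,.037,.1):
    s=abs(X[:,1]-y)<.01;print(y,np.median(q[s,2]))
_,d=ctrl.get_image('top');Wt=cloud('top',d);np.save('pics/Wt4.npy',Wt)
print('globes');comps(Wt,(240,292,230,270),.03,.1);comps(Wt,(395,435,170,215),.03,.1)
```

```text
t 33.75 [0.56385405 0.26383888 0.31937317] 5.5 open 0.06357895395526265
((562.015380859375, 263.61480712890625), (56.708702087402344, 229.83474731445312), 5.655889511108398) [0.04967732 0.05064648 0.0511865  0.06310942] pad [0.00017008 0.0016059 ]
-0.1 0.051301827374634956
-0.037 0.05101095469753192
0.037 0.05089433940652316
0.1 0.051073640260586695
globes
243 [ 0.5895 -0.2786  0.056 ] [ 592.1 -280.7] [57.7 55.1] 27.1 padxy [-0.0244 -0.5407]
```

View pics/w4.png

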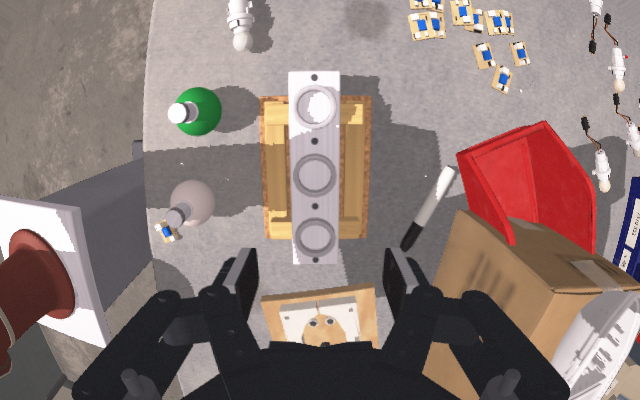

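Rack sits level at z = 41 mm, centred to within 2 mm, with its rings at (316,106), (316,176) and (317,238). White globe at (190,205) with its neck at (178,213); the green one at (198,110) isn't meant.

```bash
cat >> h.py <<'E'
from scipy.optimize import least_squares
def globe(W,g):
    m=np.isfinite(W[...,2])&(np.hypot(W[...,0]-g[0],W[...,1]-g[1])<.05)
    b=W[m&(W[...,2]>.02)&(W[...,2]<.054)];f=least_squares(lambda c:np.linalg.norm(b-c,axis=1)-.03,[g[0],g[1],.03],loss='soft_l1',f_scale=.002)
    nk=W[m&(W[...,2]>.085)&(W[...,2]<.095)];print('ball',np.round(f.x,4),'rms',np.sqrt(np.mean(f.fun**2)).round(4),len(b),'neck top',np.round(nk.mean(0),4),len(nk));return f.x
E
python3 - <<'E'
from h import *
W=np.load('pics/W4.npy');g=globe(W,(.405,.211));globe(np.load('pics/Wt4.npy'),(.592,-.280))
p,R=pose();g=g[:2]
p,R=rows(p,R,[(*g,.22,5.7),(*g,.136,5.7)])
E
```

```text
ball [0.4078 0.2086 0.0285] rms 0.0007 1139 neck top [0.4087 0.2097 0.0887] 261
ball [ 0.5942 -0.2836  0.0284] rms 0.0022 165 neck top [ 0.593  -0.2826  0.0904] 35
t 33.85 [0.56168908 0.26307811 0.31162886] 5.5 open 0.06413531211731964
  -0.066, -0.264, 0.153, 0, 0, -0.002,  tot n=3.7 
  -0.066, -0.264, 0.293, 0, 0, -0.002,  tot n=4.8
```

Call:
{"fn": "apply_moves", "kwargs": {
  "rows": [-0.066,-0.264,0.05,0,0,0,-0.066,-0.264,0.153,0,0,0,-0.066,-0.264,0.153,0,0,0,-0.066,-0.264,0.153,0,0,0,-0.066,-0.264,0.153,0,0,0,-0.066,-0.264,0.153,0,0,0,-0.066,-0.264,0.2,0,0,0,-0.066,-0.264,0.25,0,0,0,-0.066,-0.264,0.28,0,0,0,-0.066,-0.264,0.29,0,0,0,-0.066,-0.264,0.293,0,0,0,-0.066,-0.264,0.293,0,0,0],
  "grip": 0.6
}}

```text
t: 35.05
tool_pos: [0.4086, 0.2087, 0.1353]
tool_rot: [2.112, 2.325, 0.003]
contact_force: [0.8, 0.2, 0.4]
opening: 0.0512
grip_force: 0.0
```

Call:
{"fn": "apply_moves", "kwargs": {
  "rows": [0,0,0,0,0,0,0,0,0,0,0,0,0,0,0,0,0,0,0,0,0,0,0,0,0,0,0,0,0,0,0,0,0,0,0,0],
  "grip": 0,
  "grip_force": 60
}}

```text
t: 35.65
tool_pos: [0.408, 0.2086, 0.1355]
tool_rot: [2.112, 2.325, 0.003]
contact_force: [-1.5, -0.5, 6.1]
opening: 0.0203
grip_force: 58.7
```

Run:
```python
from h import *
p,R=pose();q=p.copy();f=(.5546,.3382)
p,R=rows(p,R,[(q[0],q[1],.26,5.7),(*f,.26,5.7)])
p,R=rows(p,R,[(*f,q[2]+.0584+.003,5.7)])
```

```text
t 35.65 [0.4080276  0.20858262 0.13551387] 5.5 open 0.020316225629372634
  0, 0, -0.207, 0, 0, -0.002,  tot n=2.5 
  0.192, 0.264, -0.207, 0, 0, -0.002,  tot n=4.6 
  -0, -0, 0.105, 0, 0, -0,  tot n=1.3
```

Call:
{"fn": "apply_moves", "kwargs": {
  "rows": [0,0,-0.02,0,0,0,0,0,-0.05,0,0,0,0,0,-0.1,0,0,0,0,0,-0.15,0,0,0,0,0,-0.19,0,0,0,0,0,-0.207,0,0,0,0.02,0.027,-0.207,0,0,0,0.05,0.07,-0.207,0,0,0,0.08,0.11,-0.207,0,0,0,0.11,0.152,-0.207,0,0,0,0.14,0.193,-0.207,0,0,0,0.165,0.227,-0.207,0,0,0,0.182,0.25,-0.207,0,0,0,0.192,0.264,-0.207,0,0,0,0.192,0.264,-0.207,0,0,0,0.192,0.264,-0.207,0,0,0,0.192,0.264,-0.207,0,0,0]
}}

```text
t: 37.35
tool_pos: [0.5533, 0.3377, 0.2581]
tool_rot: [-2.112, -2.325, 0.001]
contact_force: [0.3, -0.4, -1.0]
opening: 0.0199
grip_force: 59.0
```

Run:
```python
from h import *
p,R=pose();o=ctrl.get_obs();print(o['grip_force'],o['contact_force'],Rn.from_rotvec(o['tool_rot']).as_matrix()[:,2])
im2,d2=ctrl.get_image('side');W=cloud('side',d2);
f=np.array([.5546,.3382]);cv2.imwrite('pics/s5.png',cv2.resize(im2[80:220,220:400],None,fx=4,fy=4))
# tilt of held globe: ball fit
m=np.isfinite(W[...,2])&(np.hypot(W[...,0]-p[0],W[...,1]-p[1])<.045)&(W[...,2]>p[2]-.145)&(W[...,2]<p[2]-.085);b=W[m];print(len(b))
s=least_squares(lambda c:np.linalg.norm(b-c,axis=1)-.03,[p[0],p[1],p[2]-.106],loss='soft_l1',f_scale=.002);print('ball',s.x,'rel tcp',s.x-p,np.sqrt(np.mean(s.fun**2)))
rows(p,R,[(*f,.1355+.0584+.003,5.7)])
```

```text
t 37.35 [0.55334172 0.33765172 0.25814716] 5.5 open 0.01987592898927935
58.96914482116699 [ 0.29503353 -0.3640705  -0.96095961] [-5.85051814e-04 -3.84890736e-04 -9.99999755e-01]
163
ball [0.5513643  0.34017508 0.15289252] rel tcp [-0.00197742  0.00252336 -0.10525464] 0.0018824391288684494
  0.001, 0.002, 0.102, 0, 0, -0.002,  tot n=1.2
```

View pics/s5.png

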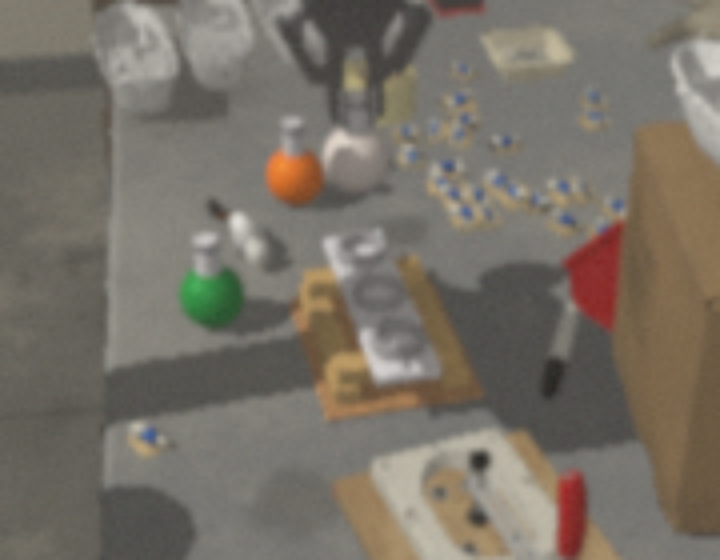

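The globe hangs upright at (355,155), above the far ring at (365,243). Lowering it.

Call:
{"fn": "apply_moves", "kwargs": {
  "rows": [0.001,0.002,0.03,0,0,0,0.001,0.002,0.06,0,0,0,0.001,0.002,0.08,0,0,0,0.001,0.002,0.09,0,0,0,0.001,0.002,0.097,0,0,0,0.001,0.002,0.101,0,0,0,0.001,0.002,0.103,0,0,0,0.001,0.002,0.105,0,0,0,0.001,0.002,0.106,0,0,0,0.001,0.002,0.106,0,0,0]
}}

```text
t: 38.4
tool_pos: [0.5552, 0.339, 0.195]
tool_rot: [2.112, 2.325, 0.001]
contact_force: [0.3, -0.4, -0.7]
opening: 0.0201
grip_force: 59.0
```

Call:
{"fn": "apply_moves", "kwargs": {
  "rows": [0,0,0.001,0,0,0,0,0,0.002,0,0,0,0,0,0.003,0,0,0,0,0,0.003,0,0,0,0,0,0.003,0,0,0]
}}

```text
t: 38.9
tool_pos: [0.5553, 0.339, 0.1938]
tool_rot: [2.112, 2.325, 0.001]
contact_force: [-1.4, -1.1, 3.6]
opening: 0.0204
grip_force: 59.2
```

Call:
{"fn": "apply_moves", "kwargs": {
  "rows": [-0.001,-0.001,-0.001,0,0,0,-0.001,-0.001,-0.001,0,0,0,-0.001,-0.001,-0.001,0,0,0]
}}

```text
t: 39.2
tool_pos: [0.5547, 0.3384, 0.1936]
tool_rot: [2.112, 2.325, 0.001]
contact_force: [0.4, 1.0, 2.2]
opening: 0.0202
grip_force: 59.2
```

Call:
{"fn": "apply_moves", "kwargs": {
  "rows": [0,0,0,0,0,0,0,0,0,0,0,0,0,0,0,0,0,0,0,0,0,0,0,0,0,0,0,0,0,0,0,0,0,0,0,0,0,0,-0.03,0,0,0,0,0,-0.08,0,0,0,0,0,-0.15,0,0,0,0,0,-0.2,0,0,0,0,0,-0.2,0,0,0],
  "grip": 0.55
}}

```text
t: 40.3
tool_pos: [0.5566, 0.3392, 0.3226]
tool_rot: [2.109, 2.322, 0.019]
contact_force: [0.8, 0.1, 0.4]
opening: 0.0468
grip_force: 0.0
```

```bash
cat >> h.py <<'E'
def seated(W,f,zb=.0584):
    m=np.isfinite(W[...,2])&(np.hypot(W[...,0]-f[0],W[...,1]-f[1])<.05);z=W[...,2]
    b=W[m&(z>zb+.015)&(z<zb+.054)];s=least_squares(lambda c:np.linalg.norm(b-c,axis=1)-.03,[f[0],f[1],zb+.03],loss='soft_l1',f_scale=.002)
    nk=W[m&(z>zb+.082)&(z<zb+.098)];print('ball',np.round(s.x,4),'neck top',np.round(nk.mean(0),4),len(b),len(nk),'tilt deg xy',np.round(np.degrees((nk.mean(0)-s.x)[:2]/.059),1))
E
python3 - <<'E'
from h import *
p,R=pose();im,d,W=wshot('w6');seated(W,(.5546,.3382))
im,d=ctrl.get_image('top');W=cloud('top',d);cv2.imwrite('pics/top6.png',im);seated(W,(.5546,.3382));print('other');globe(W,(.593,-.283));comps(W,(395,435,165,215),.03,.1);comps(W,(250,282,230,264),.03,.1)
p,R=rows(p,R,[(.56,.04,.32,5.7)])
p,R=rows(p,R,[(.593,-.2835,.30,5.7)])
E
```

```text
t 40.3 [0.55660178 0.33920773 0.32262864] 5.5 open 0.046801648264728185
ball [0.5549 0.3386 0.0865] neck top [0.5559 0.3406 0.1465] 1761 560 tilt deg xy [0.9 1.9]
ball [0.5518 0.3418 0.0911] neck top [0.5572 0.348  0.1476] 10 10 tilt deg xy [5.2 6.1]
other
ball [ 0.5939 -0.2835  0.0288] rms 0.002 167 neck top [ 0.5922 -0.2829  0.0897] 35
248 [ 0.5894 -0.2784  0.0558] [ 593.  -282.7] [56.8 56.4] 21.6 padxy [-0.0245 -0.5405]
  -0.497, -0.042, 0.004, 0, 0, -0.002,  tot n=6.0 
  -0.542, 0.001, 0.034, 0, 0, -0,  tot n=6.5
```

View pics/w6.png

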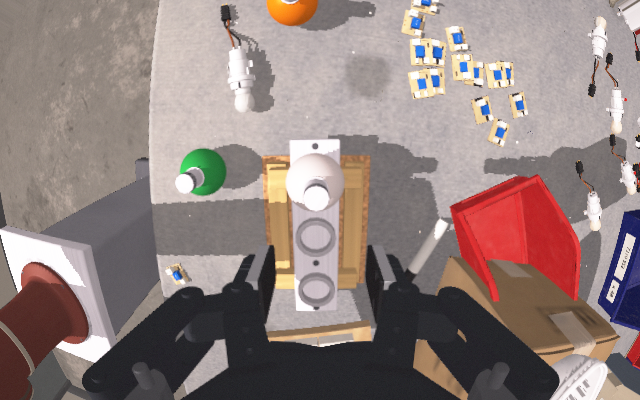

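The globe is seated upright in the far ring at (316,180), apparent tilt about 1° once the standing-globe bias is taken out. Now the second one.

Call:
{"fn": "apply_moves", "kwargs": {
  "rows": [-0.497,-0.042,0.004,0,0,0,-0.497,-0.042,0.004,0,0,0,-0.497,-0.042,0.004,0,0,0,-0.497,-0.042,0.004,0,0,0,-0.497,-0.042,0.004,0,0,0,-0.497,-0.042,0.004,0,0,0,-0.497,-0.042,0.004,0,0,0]
}}

```text
t: 41.1
tool_pos: [0.5573, 0.0341, 0.3095]
tool_rot: [-2.12, -2.317, 0.005]
contact_force: [-0.3, 0.9, -0.7]
opening: 0.0469
grip_force: 0.0
```

Call:
{"fn": "apply_moves", "kwargs": {
  "rows": [-0.542,0.001,0.034,0,0,0,-0.542,0.001,0.034,0,0,0,-0.542,0.001,0.034,0,0,0,-0.542,0.001,0.034,0,0,0,-0.542,0.001,0.034,0,0,0,-0.542,0.001,0.034,0,0,0,-0.542,0.001,0.034,0,0,0,-0.542,0.001,0.034,0,0,0,-0.542,0.001,0.034,0,0,0],
  "grip": 0.6
}}

```text
t: 42.0
tool_pos: [0.5896, -0.284, 0.2892]
tool_rot: [-2.111, -2.323, -0.0]
contact_force: [-0.4, 0.2, -0.4]
opening: 0.0514
grip_force: 0.0
```

Run:
```python
from h import *
p,R=pose();im,d,W=wshot('w7');g=globe(W,(.593,-.2835))[:2]
p,R=rows(p,R,[(*g,.22,5.7),(*g,.1358,5.7)])
```

```text
t 42.0 [ 0.58964207 -0.28403259  0.28918431] 5.5 open 0.05135406756316528
ball [ 0.5954 -0.2868  0.0283] rms 0.0005 1498 neck top [ 0.5955 -0.2859  0.0888] 450
  -0.005, 0.009, 0.115, 0, 0, -0.002,  tot n=1.4 
  -0.005, 0.009, 0.256, 0, 0, -0.002,  tot n=3.1
```

Call:
{"fn": "apply_moves", "kwargs": {
  "rows": [-0.005,0.009,0.06,0,0,0,-0.005,0.009,0.115,0,0,0,-0.005,0.009,0.16,0,0,0,-0.005,0.009,0.21,0,0,0,-0.005,0.009,0.24,0,0,0,-0.005,0.009,0.252,0,0,0,-0.005,0.009,0.256,0,0,0,-0.005,0.009,0.256,0,0,0]
}}

```text
t: 42.85
tool_pos: [0.5962, -0.2871, 0.1384]
tool_rot: [2.11, 2.325, 0.0]
contact_force: [-0.6, -0.1, -0.1]
opening: 0.0512
grip_force: 0.0
```

Call:
{"fn": "apply_moves", "kwargs": {
  "rows": [0,0,0,0,0,0,0,0,0,0,0,0,0,0,0,0,0,0,0,0,0,0,0,0,0,0,0,0,0,0,0,0,0,0,0,0],
  "grip": 0,
  "grip_force": 60
}}

```text
t: 43.45
tool_pos: [0.5961, -0.2878, 0.139]
tool_rot: [2.111, 2.324, 0.0]
contact_force: [-1.1, -0.1, 5.0]
opening: 0.02
grip_force: 58.7
```

Run:
```python
from h import *
p,R=pose();q=p.copy();f=(.5694,.1890)
p,R=rows(p,R,[(q[0],q[1],.29,5.7),(.585,-.05,.29,5.7)])
p,R=rows(p,R,[(*f,.29,5.7),(*f,q[2]+.0584+.003,5.7)])
```

```text
t 43.45 [ 0.59612608 -0.28777863  0.13897259] 5.5 open 0.020031054041168506
  0, 0, -0.252, 0, 0, -0.002,  tot n=3.0 
  0.396, 0.019, -0.252, 0, 0, -0.002,  tot n=5.6 
  0.399, 0.014, 0, 0, 0, -0,  tot n=4.8 
  0.399, 0.014, 0.15, 0, 0, -0,  tot n=5.1
```

Call:
{"fn": "apply_moves", "kwargs": {
  "rows": [0,0,-0.02,0,0,0,0,0,-0.06,0,0,0,0,0,-0.12,0,0,0,0,0,-0.18,0,0,0,0,0,-0.23,0,0,0,0,0,-0.252,0,0,0,0.03,0.001,-0.252,0,0,0,0.08,0.004,-0.252,0,0,0,0.13,0.006,-0.252,0,0,0,0.18,0.009,-0.252,0,0,0,0.23,0.011,-0.252,0,0,0,0.28,0.013,-0.252,0,0,0,0.33,0.016,-0.252,0,0,0,0.37,0.018,-0.252,0,0,0,0.39,0.019,-0.252,0,0,0,0.396,0.019,-0.252,0,0,0,0.396,0.019,-0.252,0,0,0]
}}

```text
t: 45.15
tool_pos: [0.5836, -0.0493, 0.2872]
tool_rot: [-2.111, -2.325, 0.002]
contact_force: [0.4, -0.7, -1.3]
opening: 0.0206
grip_force: 58.9
```

Call:
{"fn": "apply_moves", "kwargs": {
  "rows": [0.03,0.001,0,0,0,0,0.08,0.003,0,0,0,0,0.13,0.005,0,0,0,0,0.18,0.006,0,0,0,0,0.23,0.008,0,0,0,0,0.28,0.01,0,0,0,0,0.33,0.012,0,0,0,0,0.37,0.013,0,0,0,0,0.39,0.014,0,0,0,0,0.399,0.014,0,0,0,0,0.399,0.014,0,0,0,0,0.399,0.014,0,0,0,0]
}}

```text
t: 46.35
tool_pos: [0.5697, 0.1885, 0.2882]
tool_rot: [2.113, 2.324, -0.001]
contact_force: [0.4, -0.7, -1.3]
opening: 0.0203
grip_force: 58.9
```

Run:
```python
from h import *
p,R=pose();o=ctrl.get_obs();print(o['contact_force'],o['grip_force'])
im,d=ctrl.get_image('top');W=cloud('top',d);im2,d2=ctrl.get_image('side');cv2.imwrite('pics/s8.png',cv2.resize(im2[80:220,220:400],None,fx=4,fy=4))
rows(p,R,[(.5694,.1890,.1974+.002,5.7)])
```

```text
t 46.35 [0.56973373 0.18851138 0.28822268] 5.4 open 0.020346193491408458
[ 0.35494265 -0.66893016 -1.25284177] 58.92514228820801
  0.001, -0, 0.148, 0, 0, -0.003,  tot n=1.8
```

View pics/s8.png

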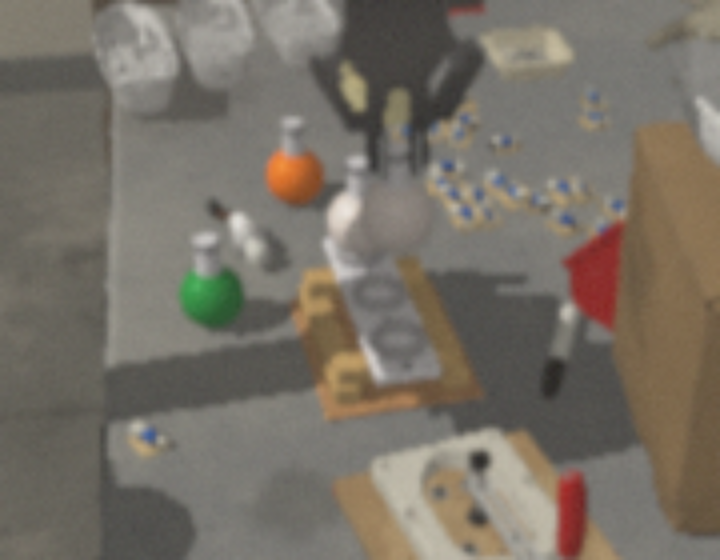

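The first globe is upright in its ring at (352,210). The second hangs upright at (397,215), above the near ring at (400,340). Lowering it.

Call:
{"fn": "apply_moves", "kwargs": {
  "rows": [0,0,0.04,0,0,0,0,0,0.08,0,0,0,0,0,0.115,0,0,0,0,0,0.132,0,0,0,0,0,0.14,0,0,0,0,0,0.144,0,0,0,0,0,0.147,0,0,0,0,0,0.148,0,0,0,0,0,0.148,0,0,0,0,0,0.148,0,0,0]
}}

```text
t: 47.45
tool_pos: [0.5697, 0.1897, 0.2001]
tool_rot: [2.112, 2.325, 0.001]
contact_force: [-0.1, -1.1, -0.5]
opening: 0.0199
grip_force: 58.9
```

Call:
{"fn": "apply_moves", "kwargs": {
  "rows": [0,0,0.001,0,0,0,0,0,0.002,0,0,0,0,0,0.003,0,0,0,0,0,0.003,0,0,0,0,0,0.003,0,0,0]
}}

```text
t: 47.95
tool_pos: [0.5695, 0.1896, 0.1978]
tool_rot: [2.112, 2.325, 0.0]
contact_force: [-0.3, 0.2, -1.1]
opening: 0.0199
grip_force: 58.9
```

Call:
{"fn": "apply_moves", "kwargs": {
  "rows": [0,0,0.001,0,0,0,0,0,0.002,0,0,0,0,0,0.002,0,0,0,0,0,0.002,0,0,0]
}}

```text
t: 48.35
tool_pos: [0.5697, 0.1895, 0.1974]
tool_rot: [2.112, 2.325, 0.001]
contact_force: [-1.8, -1.9, 6.2]
opening: 0.0201
grip_force: 59.7
```

Call:
{"fn": "apply_moves", "kwargs": {
  "rows": [-0.001,-0.001,-0.001,0,0,0,-0.001,-0.001,-0.001,0,0,0,-0.001,-0.001,-0.001,0,0,0]
}}

```text
t: 48.65
tool_pos: [0.5693, 0.189, 0.1973]
tool_rot: [2.112, 2.325, 0.002]
contact_force: [1.2, -0.7, 2.4]
opening: 0.0203
grip_force: 59.3
```

Call:
{"fn": "apply_moves", "kwargs": {
  "rows": [0,0,0,0,0,0,0,0,0,0,0,0,0,0,0,0,0,0,0,0,0,0,0,0,0,0,0,0,0,0,0,0,0,0,0,0,0,0,-0.03,0,0,0,0,0,-0.08,0,0,0,0,0,-0.15,0,0,0,0,0,-0.2,0,0,0,0,0,-0.2,0,0,0,0,0,-0.2,0,0,0],
  "grip": 0.55
}}

```text
t: 49.85
tool_pos: [0.5692, 0.1889, 0.318]
tool_rot: [2.112, 2.325, 0.002]
contact_force: [-0.1, 0.0, -1.7]
opening: 0.0469
grip_force: 0.0
```

Run:
```python
from h import *
p,R=pose();im,d,W=wshot('w9');seated(W,(.5694,.1890));seated(W,(.5546,.3382))
rows(p,R,[(.56,-.1,.33,5.7)])
```

```text
t 49.85 [0.56915976 0.18893489 0.31801729] 5.5 open 0.04690871024369051
ball [0.5696 0.1894 0.0864] neck top [0.5718 0.1891 0.1464] 1769 582 tilt deg xy [ 2.1 -0.3]
ball [0.5549 0.3387 0.0863] neck top [0.5561 0.3384 0.1464] 1877 624 tilt deg xy [ 1.1 -0.2]
  -0.478, -0.061, -0.02, 0, 0, -0.002,  tot n=5.8
```

Call:
{"fn": "apply_moves", "kwargs": {
  "rows": [-0.478,-0.061,-0.02,0,0,0,-0.478,-0.061,-0.02,0,0,0,-0.478,-0.061,-0.02,0,0,0,-0.478,-0.061,-0.02,0,0,0,-0.478,-0.061,-0.02,0,0,0,-0.478,-0.061,-0.02,0,0,0,-0.478,-0.061,-0.02,0,0,0,-0.478,-0.061,-0.02,0,0,0,-0.478,-0.061,-0.02,0,0,0]
}}

```text
t: 50.8
tool_pos: [0.5597, -0.0991, 0.3276]
tool_rot: [-2.11, -2.325, 0.001]
contact_force: [-0.2, -0.0, 0.8]
opening: 0.0469
grip_force: 0.0
```

Run:
```python
from h import *
pose();im,d=ctrl.get_image('top');W=cloud('top',d);im2,d2=ctrl.get_image('side')
seated(W,(.5694,.1890));seated(W,(.5546,.3382));seated(cloud('side',d2),(.5694,.1890));seated(cloud('side',d2),(.5546,.3382))
cv2.imwrite('pics/fin.png',np.vstack([cv2.resize(im[140:280,150:480],(700,297)),cv2.resize(im2[100:226,230:530],(700,294))]))
```

```text
t 50.8 [ 0.55966754 -0.0991107   0.32755927] 5.6 open 0.04689397833464607
ball [0.5681 0.1926 0.0869] neck top [0.5693 0.191  0.1475] 177 41 tilt deg xy [ 1.2 -1.5]
ball [0.5534 0.3419 0.0875] neck top [0.5533 0.3418 0.1484] 173 44 tilt deg xy [-0.  -0.1]
ball [0.5675 0.1917 0.0885] neck top [nan nan nan] 111 0 tilt deg xy [nan nan]
ball [0.5528 0.3412 0.0907] neck top [0.5538 0.336  0.1468] 59 25 tilt deg xy [ 0.9 -5. ]h.py:42: RuntimeWarning: Mean of empty slice.
  nk=W[m&(z>zb+.082)&(z<zb+.098)];print('ball',np.round(s.x,4),'neck top',np.round(nk.mean(0),4),len(b),len(nk),'tilt deg xy',np.round(np.degrees((nk.mean(0)-s.x)[:2]/.059),1))
  ret = um.true_divide(
```

View pics/fin.png

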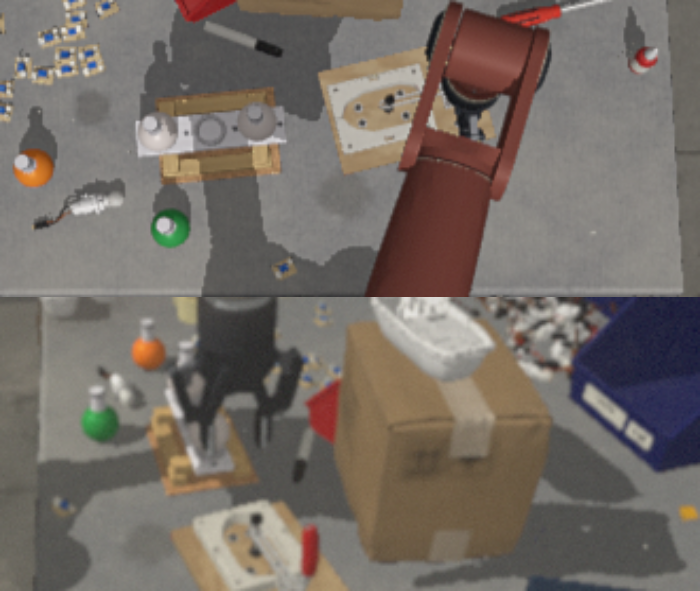

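Final view: the crib, rack and both globes stand on the pad at (158,130) and (255,120), the bystanders are where they were, and no white globe is left on the table.

```bash
python3 -c "
from station import ctrl
print(ctrl.finish_job())"
```

```text
the job is handed in; nothing more can be done
None
```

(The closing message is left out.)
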